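Set out a steel tray and slide box at the microscope bench

ROBOT

A 7-joint arm with a two-finger parallel gripper is mounted at the origin on the work surface. World frame = base frame: x ahead of the robot, y to its left, z up, the work surface at z = 0. Lengths are in m, angles in rad, forces in N, time in s.
With the tool pointing down it reaches from about 0.4 to 0.85 m from the base axis. Payload 6.9 kg.
Tool frame: the origin (TCP) lies midway between the tips of the shut fingers; the grasp point (between the pads) lies behind it (ctrl.pinch_z is the z of the grasp point in the tool frame, in m); z points along the fingers, y is the line along which they close (so a half turn about z gives the same grasp; the last joint's range is limited). The gripper opens to 85 mm and grips with 20 to 120 N. Pads are 22 mm wide; open, the fingers measure 114 mm over their backs; the gripper's body (76 mm by 85 mm) begins 54 mm behind the grasp point. The pads swing forward as they close: fully open they stand 13 mm farther back than shut.
Start: joints at [1.218, 0.507, -0.238, 1.5, 0.126, 1.149, -0.155], TCP at [0.277, -0.56, 0.231] pointing down, gripper open.
Joint ranges: [-3.08, 3.08], [-0.24, 2.05], [-1.43, 1.35], [0, 2.5], [-1.52, 4.66], [0.17, 1.96], [-2.89, 2.89]. Speed limits (rad/s): [2.39, 2.39, 3.14, 3.14, 3.14, 3.14, 3.14].

INTERFACE

Orientations are given as a unit quaternion [w, x, y, z].
In Python, from station import ctrl, get_state, vision, ticket, models gives the robot as it stands. Calls block until the motion is done:
- ctrl.movep(position, orientation): joint-space move of the TCP to a pose.
- ctrl.movel(position, frame=None, max_speed=0.15): straight line of the TCP; frame=None keeps the orientation; max_speed is the mean speed in m/s.
- ctrl.set_joints(angles): joint-space move.
- ctrl.ungrasp() and ctrl.close_gripper(force=None): open the fingers fully, or close them until they stop; force is the grip in N (None keeps the last).
- ctrl.pause(seconds).
- ctrl.ik(position, orientation): joint angles nearest the present ones, or None.
- get_state(): the state.
- vision.grab_frame(name): name is "scene" or "top" or "wrist"; returns (picture, depth): 400x640x3 uint8, blue, green, red; 400x640 float32, m along the optical axis (not along the pixel's ray), 0 where there is no reading.
- vision.camera_info(name): a dict with "mtx" (3x3 intrinsics, pixels), "dist_coeffs" ([k1, k2, p1, p2, k3] as OpenCV has them; the pictures are not rectified), "R" (3x3) and "t" (3): a world point X has camera coordinates R X + t; the wrist camera has in their place "hand_eye" (4x4, takes a point from camera to tool coordinates, whose origin is the TCP and whose axes are the flange's). Camera axes: x right, y down, z forward; pixel columns grow to the right and rows downward; lengths in m; the calibration is good to about 2 mm. A picture is of the moment at which its call begins: read the wrist's pose just before it. camera_info takes no time and is no camera call.
A pose or a line that the arm cannot do raises ctrl.Unreachable and nothing moves.
- ticket.close_job(): hands the job in; it is judged then, once.
Trained networks look in the newest picture that a camera, given by its name, has taken for a name from the list of things; names that differ only in an ending like _2 or _b are one class to them, and where a whole thing is asked for, a point or a joint stands for the part that bears it (a point fixed in the world has none). Each returns a list of dicts, best first, with "p" (0 to 1); they miss things now and then, are a little off and sometimes report something else, mostly with a low value. They report only what shows in the picture. A call takes as long as a camera call. They do not tell look-alikes from the thing itself.
- models.recognise(camera, target): "point" ([column, row] in pixels, amid what is visible of it).
- models.masks_of(camera, target): "mask" (400x640 bool, what is visible of it) and "point" ([column, row] in pixels, amid what is visible of it).
The state is a dict: "time": time; "qpos": joint angles; "qd": joint speeds; "tau": joint torques, N m; "tcp_pos": TCP position; "eef_rot": TCP orientation; "contact_force": force on the tool from outside, world axes, zero at the start; "wrist_torque": the same for the moment, N m; "width": finger opening in m; "gripper_force": force on a finger pad.
Only numpy, scipy, OpenCV 4.12 (cv2) and the standard library are available. Lean on these libraries where they do the work, as an engineer would, in place of code of your own. Each camera call takes 0.05 s, during which the arm holds its last target. There are 200 camera calls.

TASK

Lift the top tray off the nested stack in the sloping holder, without dragging the next tray up with it, and set it down flat and centred on the rubber mat, lengthwise with the mat. Then stand the slide box upright inside that tray, in the middle and lengthwise. Set both down gently, don't drop them, leave the other two trays in the holder and leave the bottles and the beaker alone.

Things in the scene. Friction and masses are not known exactly. Their poses are not given: they have to be found in the camera images.
- tray_top: Uppermost of three equal nested plain steel trays, open on top: 180 long (x) x 67 wide (y) over the rim, 38 high, 2.2 thick, about 160 g. Origin at the centre of its underside, z out of its mouth, x up the holder's slope. Long sides have an upright outer rim band 12 high (26 to 38 above the underside) to grip. Thin walls flare; inner floor 154 x 41.
- tray_middle: Tray nested under tray_top, same shape and axes. Rims stand 18 apart along z, with a 6 gap between neighbouring side bands: fingers reaching over 15 below the top rim pinch this tray as well. Clearance between nested walls about 1.4, so the top one comes free when drawn straight along its own z, by 30 or more. Must stay.
- tray_bottom: Lowest tray, same shape and axes, lying on the holder's sloping plate. Must stay.
- holder: Fixed white metal holder, origin at the centre of its 190 x 78 foot on the bench, x to its high end. Plate (centre 65 above the bench) rises along x at 25 degrees, so trays lean 25. Low stop; side walls 30 high. Square to the plate, a 10 thick rod stands each side (66 uphill of centre, 43 off the midline), 150 tall: the tool must lean with the stack. Top rim 74 from the plate.
- mat: Fixed dark rubber mat lying on the bench, 230 long (x) x 120 wide (y) x 4 thick; origin at the centre of its underside.
- slide_box: Closed grey plastic microscope-slide box standing on its edge, 98 long (x) x 30 wide (y) x 80 high, about 130 g; origin at the centre of its underside. Grip it across its 30 mm width near the top, so that the fingers stay above the tray's rim when it stands in the tray.
- wash_bottle: White plastic bottle, 64 diameter x 160 high, bystander; origin at the centre of its underside.
- reagent_jar: Amber glass jar, 72 diameter x 100 high, bystander; origin at the centre of its underside.
- beaker: Glass beaker, 72 diameter x 85 high, bystander; origin at the centre of its underside.
Things that resemble listed ones, but are neither listed nor needed, are in the scene too. Leave any red look-alike of the tray_top alone. Several things look just like the slide_box: the one meant starts farthest to the robot's left.

How it is judged:
On the way, in this order (a step that is already met when the one before it is completed fails the run):
1. the top tray is drawn clear of the stack, the other two still in the holder (distance between tray_top and tray_middle above 0.08 m and distance of each of tray_middle, tray_bottom from where it was at the start of the episode below 0.015 m), for 0.1 s.
2. the tray stands flat, centred and lengthwise on the mat, released (x of tray_top in the frame of mat between -0.022 and 0.022 m and y of tray_top in the frame of mat between -0.022 and 0.022 m and z of tray_top in the frame of mat between 0.001 and 0.008 m and angle between the x axis of tray_top and the x axis of mat, either way round below 0.2 rad and angle between tray_top's own z axis and vertical below 0.08 rad and linear speed of tray_top below 0.02 m/s and contact force between the fingers and tray_top below 0.1 N), for 0.2 s.
At the end, for the whole second after the job is handed in: Tray flat on the mat (5 deg), centre within 22 mm each way, lengthwise within 11 deg; slide box upright (6 deg) on the tray floor, within 35 mm along, 12 mm across, 14 deg in yaw; both at rest and released; other two trays within 15 mm of their start (all of step 2 and x of slide_box in the frame of tray_top between -0.035 and 0.035 m and y of slide_box in the frame of tray_top between -0.012 and 0.012 m and z of slide_box in the frame of tray_top between 0 and 0.007 m and angle between slide_box's own z axis and vertical below 0.1 rad and angle between the x axis of slide_box and the x axis of tray_top, either way round below 0.25 rad and linear speed of slide_box below 0.02 m/s and contact force between the fingers and slide_box below 0.1 N and distance of each of tray_middle, tray_bottom from where it was at the start of the episode below 0.015 m); the robot touches nothing.
It fails at once if the middle or the bottom tray is dragged more than 15 mm (distance of any of tray_middle, tray_bottom from where it was at the start of the episode above 0.015 m).
It fails at once if the tray or the slide box is dropped (moves at over 0.5 m/s with no finger on it) ((contact force between the fingers and tray_top below 0.05 N and linear speed of tray_top above 0.5 m/s) or (contact force between the fingers and slide_box below 0.05 N and linear speed of slide_box above 0.5 m/s)).
It fails at once if a bottle, the jar or the beaker is shifted by more than 30 mm (distance of any of wash_bottle, reagent_jar, beaker from where it was at the start of the episode above 0.03 m).
It also fails if it takes over 72 s, if anything falls off the work surface, if the arm or the gripper's body presses on something with over 40 N, if the wrist force passes 120 N, or if a joint passes its speed limit or range.

## Working session

There is one attempt and no reset: what is moved stays moved. The work goes in short steps, each a Python script; the robot and the scene stay as the last script left them, time stands still between calls to the robot, and variables do not carry over. Pictures are saved under pics/ and viewed, at most 10 in all, crops included, and the job is handed in when it is done.

```bash
ls; mkdir -p pics; cat > h.py <<'E'
import numpy as np, cv2
from station import ctrl,get_state,vision,ticket,models
def cloud(cam,depth,st=None):
    c=vision.camera_info(cam); K=np.array(c["mtx"]); D=np.array(c["dist_coeffs"],float)
    v,u=np.mgrid[0:400,0:640]
    p=cv2.undistortPoints(np.stack([u,v],-1).reshape(-1,1,2).astype(float),K,D).reshape(400,640,2)
    P=np.dstack([p[...,0]*depth,p[...,1]*depth,depth]).astype(float)
    R=np.array(c["R"]);t=np.array(c["t"])
    W=(P-t.reshape(3))@R
    W[depth<=0]=np.nan
    return W
E
python3 - <<'E'
from h import *
print(get_state()["eef_rot"],ctrl.pinch_z)
for cam in ["scene","top"]:
    im,d=vision.grab_frame(cam); W=cloud(cam,d); np.savez(f"{cam}.npz",im=im,W=W)
    cv2.imwrite(f"pics/{cam}.png",im)
    for n in ["tray_top","holder","mat","slide_box","wash_bottle","reagent_jar","beaker"]:
        for r in models.masks_of(cam,n):
            m=r["mask"]; 
            print(cam,n,round(r["p"],2),np.round(r["point"]),m.sum(),np.round(np.nanmedian(W[m],0),3),np.round(np.nanpercentile(W[m],2,axis=0),3),np.round(np.nanpercentile(W[m],98,axis=0),3))
E
```

```text
pics
[-8.87212585e-04  9.73801913e-01  2.27396102e-01 -2.44688907e-04] -0.0187
scene tray_top 0.94 [401. 214.] 674 [0.572 0.252 0.125] [0.489 0.231 0.079] [0.656 0.299 0.169]
scene tray_top 0.93 [482. 245.] 1528 [0.392 0.411 0.02 ] [ 0.364  0.325 -0.001] [0.448 0.494 0.038]
scene tray_top 0.89 [318. 259.] 1572 [0.782 0.135 0.021] [0.724 0.058 0.   ] [0.849 0.22  0.039]
scene holder 0.58 [394. 248.] 2075 [0.642 0.29  0.053] [0.508 0.223 0.002] [0.688 0.313 0.217]
scene mat 0.65 [294. 176.] 1097 [ 0.547 -0.23   0.004] [ 0.442 -0.298  0.001] [ 0.657 -0.162  0.008]
scene slide_box 0.74 [251. 194.] 827 [ 0.766 -0.181  0.052] [ 0.724 -0.228  0.002] [ 0.797 -0.144  0.083]
scene slide_box 0.62 [353. 172.] 657 [ 0.454 -0.059  0.052] [ 0.41  -0.093  0.007] [ 0.495 -0.038  0.082]
scene wash_bottle 0.97 [278. 211.] 932 [ 0.776 -0.024  0.084] [ 0.743 -0.051  0.008] [ 0.796 -0.01   0.161]
scene reagent_jar 0.74 [243. 153.] 592 [ 0.64  -0.419  0.06 ] [ 0.601 -0.466 -0.001] [ 0.663 -0.403  0.1  ]
scene reagent_jar 0.65 [396. 230.] 264 [0.652 0.291 0.14 ] [0.503 0.24  0.074] [0.663 0.301 0.152]
scene
[... 480 characters left out ...]
0.59 [395. 223.] 2658 [ 0.542 -0.234  0.003] [ 0.435 -0.301 -0.002] [ 0.656 -0.171  0.008]
top slide_box 0.95 [323. 212.] 390 [0.576 0.002 0.079] [ 0.534 -0.027  0.003] [0.621 0.031 0.083]
top slide_box 0.76 [350. 254.] 349 [ 0.444 -0.069  0.079] [ 0.401 -0.095  0.051] [ 0.488 -0.043  0.083]
top slide_box 0.69 [385. 153.] 459 [ 0.75  -0.189  0.078] [ 0.719 -0.234 -0.001] [ 0.791 -0.15   0.083]
top wash_bottle 0.84 [336. 150.] 444 [ 0.747 -0.042  0.109] [ 0.73  -0.069  0.024] [ 0.774 -0.015  0.161]
top reagent_jar 0.95 [464. 192.] 669 [ 0.617 -0.43   0.096] [ 0.587 -0.475  0.001] [ 0.651 -0.408  0.103]
top beaker 0.62 [173. 196.] 576 [0.637 0.467 0.049] [0.601 0.422 0.002] [0.665 0.487 0.086]
```

```bash
python3 - <<'E'
from h import *
a=np.load("scene.npz");b=np.load("top.npz")
cv2.imwrite("pics/top2.png",cv2.resize(b["im"][80:340,130:530],None,fx=2,fy=2,interpolation=cv2.INTER_CUBIC))
P=np.concatenate([a["W"].reshape(-1,3),b["W"].reshape(-1,3)]);P=P[np.isfinite(P).all(1)]
T=b["W"].reshape(-1,3);T=T[np.isfinite(T).all(1)]
def rect(Q):
    (c,s,an)=cv2.minAreaRect(Q[:,:2].astype(np.float32)); 
    if s[0]<s[1]: an+=90; s=s[::-1]
    return np.round(c,4),np.round(s,4),round((an+90)%180-90,1)
for n,c in [("A",(.576,.002)),("B",(.444,-.069)),("C",(.755,-.189))]:
    Q=T[(np.hypot(*(T[:,:2]-c).T)<.075)&(abs(T[:,2]-.08)<.006)]
    print(n,len(Q),rect(Q))
for r in models.masks_of("top","mat")[:1]:
    k,_=cv2.findContours(r["mask"].astype(np.uint8),0,2);k=max(k,key=cv2.contourArea)
    Q=b["W"][r["mask"]];Q=Q[abs(Q[:,2]-.003)<.006];print("mat",rect(Q),np.median(Q[:,2]))
# stack: all points around holder above .06
Q=P[(abs(P[:,0]-.585)<.16)&(abs(P[:,1]-.265)<.085)&(P[:,2]>.01)]
np.save("stack.npy",Q); print(len(Q))
R=Q[Q[:,2]>.19]; print("rods",len(R)); 
for s in (R[R[:,1]>.265],R[R[:,1]<=.265]): print(len(s),np.round(np.median(s,0),3),s.max(0).round(3),s.min(0).round(3))
E
```

```text
A 316 (array([0.5811, 0.0017]), array([0.0967, 0.0302]), -27.7)
B 343 (array([ 0.444 , -0.0696]), array([0.0978, 0.0304]), -23.4)
C 303 (array([ 0.7572, -0.192 ]), array([0.0961, 0.0319]), -53.9)
mat (array([ 0.5461, -0.2334]), array([0.2314, 0.1229]), 11.5) 0.0033166248053536247
5408
rods 201
103 [0.601 0.308 0.213] [0.617 0.315 0.235] [0.586 0.302 0.19 ]
98 [0.607 0.222 0.213] [0.621 0.229 0.231] [0.59  0.215 0.19 ]
```

View pics/top2.png

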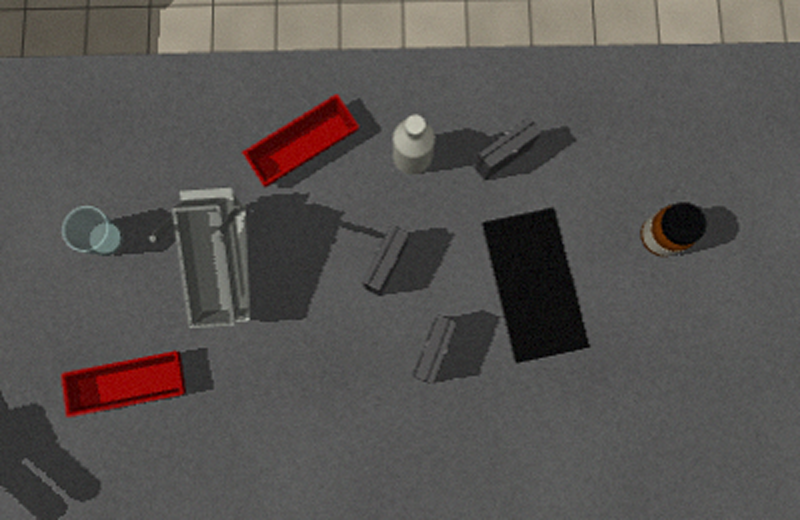

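View pics/scene.png

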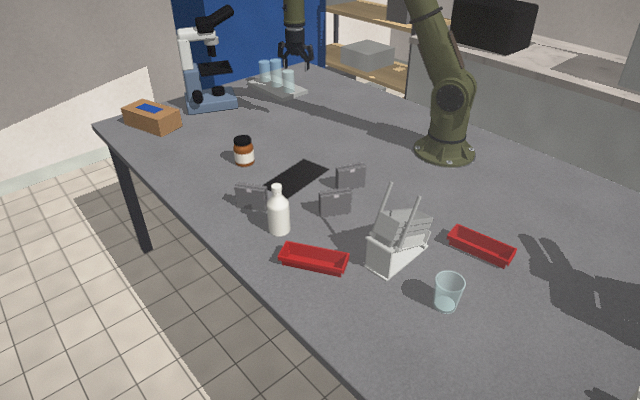

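```bash
python3 - <<'E'
from h import *
b=np.load("top.npz")
cv2.imwrite("pics/boxA.png",cv2.resize(b["im"][185:240,295:385],None,fx=8,fy=8,interpolation=cv2.INTER_CUBIC))
from scipy.spatial.transform import Rotation as Ro
Q=np.load("stack.npy")
yaw=4.0;C=np.array([.600,.265,.065])
for it in range(4):
    R=(Ro.from_euler('z',yaw,degrees=True)*Ro.from_euler('y',-25,degrees=True))
    L=R.inv().apply(Q-C)
    rim=L[(L[:,2]>.070)&(L[:,2]<.0775)&(abs(L[:,1])<.040)&(abs(L[:,0])<.13)]
    (c,s,an)=cv2.minAreaRect(rim[:,:2].astype(np.float32))
    if s[0]<s[1]: an+=90;s=s[::-1]
    an=(an+90)%180-90
    lo,hi=np.percentile(rim,[1,99],axis=0)
    print(yaw,len(rim),np.round(c,4),np.round(s,4),round(an,2),lo.round(4),hi.round(4))
    yaw+=an*.7
print(np.histogram(L[abs(L[:,1])<.04][:,2],bins=np.arange(.0,.1,.003)))
rod=L[L[:,2]>.095]
for s in (rod[rod[:,1]>0],rod[rod[:,1]<0]): print("rod",len(s),s.mean(0).round(4),s.min(0).round(4),s.max(0).round(4))
import matplotlib
E
true
```

```text
4.0 596 [-0.0025  0.0011] [0.1869 0.0783] -0.77 [-0.0943 -0.0352  0.0701] [0.0902 0.0356 0.0773]
3.4584335327148437 602 [-0.0025  0.0008] [0.1869 0.0783] -0.28 [-0.0944 -0.0351  0.0701] [0.0903 0.0349 0.0774]
3.260602569580078 602 [-0.0025  0.    ] [0.1869 0.0796] -0.1 [-0.0944 -0.0355  0.0701] [0.0903 0.0345 0.0773]
3.1883018493652346 601 [-0.0025  0.    ] [0.1869 0.0796] -0.04 [-0.0945 -0.0355  0.0702] [0.0903 0.0344 0.0774]
(array([240,  95,  58,  51,  53,  52,  34,  55,  65,  82, 129,  91, 284,
       477, 201, 136,  99, 138, 164, 139, 119, 135, 135, 179, 313, 188,
        35,   2,   1,   2,   4,   1,   4]), array([0.   , 0.003, 0.006, 0.009, 0.012, 0.015, 0.018, 0.021, 0.024,
       0.027, 0.03 , 0.033, 0.036, 0.039, 0.042, 0.045, 0.048, 0.051,
       0.054, 0.057, 0.06 , 0.063, 0.066, 0.069, 0.072, 0.075, 0.078,
       0.081, 0.084, 0.087, 0.09 , 0.093, 0.096, 0.099]))
rod 130 [0.0659 0.0427 0.1257] [0.0573 0.0369 0.0956] [0.0721 0.0488 0.1569]
rod 121 [ 0.0662 -0.0434  0.1256] [ 0.0568 -0.0501  0.0951] [ 0.0733 -0.0367  0.1536]Traceback (most recent call last):
  File "<stdin>", line 20, in <module>
ModuleNotFoundError: No module named 'matplotlib'
```

View pics/boxA.png

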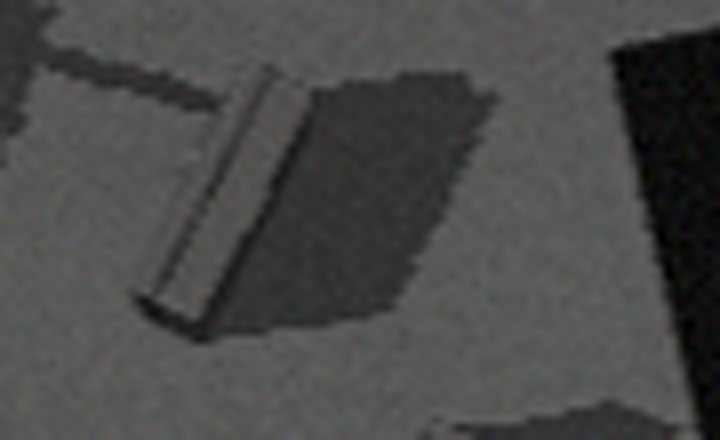

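The crop shows box A (about (215,200) in the crop, top2 (387,260)): grey box with lid line. Candidates in top2 are A (387,260) y≈0.00, B (434,348) y≈-0.07 and C (507,150) y≈-0.19. A lies farthest to the robot's left, so it's the one meant. The stack pose fits well: rods come out at 66/±43 mm.

```bash
cat >> h.py <<'E'
from scipy.spatial.transform import Rotation as Ro
YAW=3.3; C=np.array([.600,.265,.065])
RH=Ro.from_euler('z',YAW,degrees=True)*Ro.from_euler('y',-25,degrees=True)
RD=Ro.from_euler('x',180,degrees=True)   # tool down, tool x along thing x
def q(r):
    a=r.as_quat(); return np.array([a[3],a[0],a[1],a[2]])
def hold(x,y,z): return C+RH.apply([x,y,z])   # holder plate frame -> world
def down(yaw): return q(Ro.from_euler('z',yaw,degrees=True)*RD)
E
python3 - <<'E'
from h import *
print(np.round(vision.camera_info("wrist")["hand_eye"],3))
F=Ro.from_euler('z',180,degrees=True)
np.set_printoptions(precision=2,suppress=True)
for f in (Ro.identity(),F):
    for z in (.22,.056,.19): print("stack",hold(-.002,0,z),ctrl.ik(hold(-.002,0,z),q(RH*RD*f)))
for yaw in (11.5,191.5): print("mat",ctrl.ik([.546,-.233,.024],down(yaw)),ctrl.ik([.546,-.233,.25],down(yaw)))
for yaw in (-27.7,152.3): print("box",ctrl.ik([.581,.0017,.06],down(yaw)))
print(ctrl.ik([.45,0,.35],down(0)),ctrl.ik([.45,0,.35],down(180)))
E
```

```text
[[ 0.    -0.948 -0.318  0.082]
 [ 1.     0.    -0.001 -0.001]
 [ 0.001 -0.318  0.948 -0.143]
 [ 0.     0.     0.     1.   ]]
stack [0.51 0.26 0.26] [-0.96  0.22  0.36  1.98  0.27  0.6  -2.34]
stack [0.57 0.26 0.11] [-0.62  0.49  0.04  2.04  0.71  0.3  -2.75]
stack [0.52 0.26 0.24] [-0.13  0.31 -0.68  1.99  0.77  0.71 -2.82]
stack [0.51 0.26 0.26] [ 0.21  0.39 -1.22  1.97  0.92  0.94  0.17]
stack [0.57 0.26 0.11] [ 0.11  0.75 -1.16  2.03  1.39  0.98 -0.17]
stack [0.52 0.26 0.24] [ 0.19  0.46 -1.22  1.99  1.02  0.95  0.08]
mat [ 0.47  0.69 -0.18  1.82  0.18  0.65 -1.18] [ 0.53  0.45 -0.26  1.56  0.12  1.16 -1.13]
mat [ 0.85  0.82 -0.83  1.81  0.78  0.87  1.41] [ 0.95  0.59 -1.    1.55  0.51  1.29  1.64]
box [ 0.02  0.62 -0.1   1.83  0.09  0.7  -2.18]
box [ 0.45  0.75 -0.83  1.82  0.7   0.89  0.38]
[ 0.49  0.17 -0.66  1.7   0.11  1.3  -1.76] [ 0.89  0.3  -1.25  1.7   0.29  1.35  1.15]
```

```bash
cat >> h.py <<'E'
F=Ro.from_euler('z',180,degrees=True)
QG=q(RH*RD*F)
def wcloud():
    s=get_state(); im,d=vision.grab_frame("wrist"); c=vision.camera_info("wrist")
    v,u=np.mgrid[0:400,0:640]
    p=cv2.undistortPoints(np.stack([u,v],-1).reshape(-1,1,2).astype(float),np.array(c["mtx"]),np.array(c["dist_coeffs"],float)).reshape(400,640,2)
    P=np.dstack([p*d[...,None],d]).astype(float); H=np.array(c["hand_eye"])
    P=P@H[:3,:3].T+H[:3,3]; w,x,y,z=s["eef_rot"]
    W=(P.reshape(-1,3)@Ro.from_quat([x,y,z,w]).as_matrix().T+s["tcp_pos"]).reshape(400,640,3); W[d<=0]=np.nan
    return im,W
E
python3 - <<'E'
from h import *
ctrl.movep([.45,0,.35],down(180))
ctrl.movep(hold(-.002,0,.20),QG)
print(get_state()["time"],get_state()["qpos"],get_state()["width"])
im,W=wcloud(); cv2.imwrite("pics/w1.png",im)
L=RH.inv().apply(W.reshape(-1,3)-C); L=L[np.isfinite(L).all(1)]
S=L[(abs(L[:,0])<.12)&(abs(L[:,1])<.06)]
print(len(S),np.histogram(S[:,2],bins=np.arange(.03,.1,.002))[0])
r=S[(S[:,2]>.068)&(S[:,2]<.08)&(abs(S[:,1])<.037)]
for s in (r[r[:,1]>.025],r[r[:,1]<-.025]): print(len(s),np.percentile(s,[2,50,98],axis=0).round(4),"slopes",np.polyfit(s[:,0],s[:,1],1).round(4),np.polyfit(s[:,0],s[:,2],1).round(4))
E
```

```text
4.1583 [-0.08609164  0.29876763 -0.74653032  1.98220117  0.76245203  0.73904353
  0.32304613] 0.08548207569186586
47387 [  30   29  308  354 2533 4957  308  302  308  302  294  315  318  366
  334  391  374  398  399  416  424  430 2535 1293   27   25   25   29
   22   31   24   27   33   23]
1914 [[-0.0909  0.0266  0.0686]
 [-0.017   0.0306  0.0753]
 [ 0.082   0.0343  0.077 ]] slopes [-0.0041  0.0306] [-0.0011  0.0746]
1853 [[-0.0903 -0.0325  0.0687]
 [-0.0166 -0.0289  0.0755]
 [ 0.0814 -0.0257  0.0771]] slopes [-0.0029 -0.029 ] [-0.0013  0.0747]
```

View pics/w1.png

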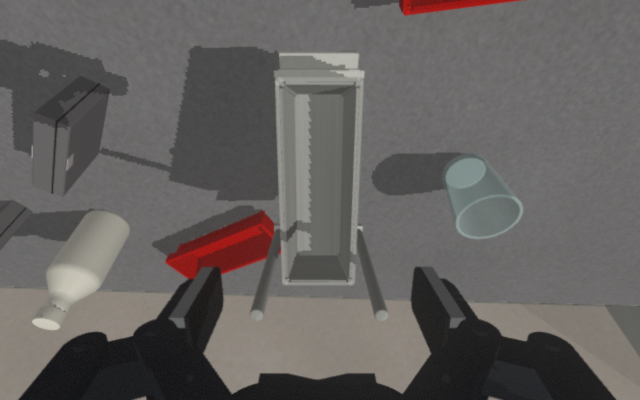

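The wrist picture shows the plain tray centred at about (318,180), between the open fingers (205 and 430) and with both rods clear of them. Descending to grip.

```bash
python3 - <<'E'
from h import *
f0=np.array(get_state()["contact_force"])
ctrl.movel(hold(-.003,.0007,.09),max_speed=.12)
ctrl.movel(hold(-.003,.0007,.057),max_speed=.04)
f1=np.array(get_state()["contact_force"]); print(f0.round(2),f1.round(2))
ctrl.close_gripper(30); s=get_state(); print(s["width"],s["gripper_force"],np.round(s["contact_force"],2),ctrl.pinch_z)
ctrl.movel(hold(-.003,.0007,.057+.012),max_speed=.03)
s=get_state(); print(s["width"],s["gripper_force"],np.round(s["contact_force"],2),s["time"])
im,W=wcloud(); cv2.imwrite("pics/w2.png",im)
im,d=vision.grab_frame("scene"); cv2.imwrite("pics/s2.png",cv2.resize(im[140:300,320:480],None,fx=3.7,fy=3.7,interpolation=cv2.INTER_CUBIC))
E
```

```text
[ 0.67  0.   -0.35] [ 0.17 -0.23 -0.38]
0.06611740716603101 33.150760531425476 [-2.44 -0.95  3.9 ] -0.0187
0.066220107058022 33.84983003139496 [ 0.17  0.5  -2.4 ] 7.1167
```

View pics/s2.png

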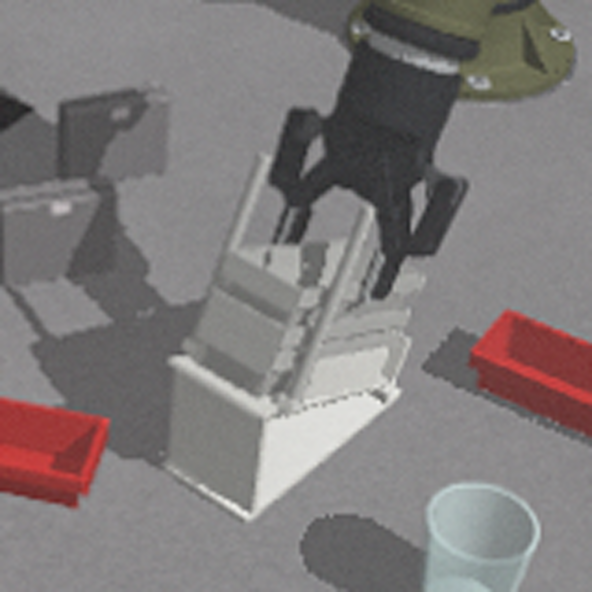

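The picture shows the top tray risen about 12 mm, at about (270,270), with the other two still seated. The wrist carries about 2 N, which is one tray. Carrying on.

```bash
python3 - <<'E'
from h import *
ctrl.movel(hold(-.003,.0007,.057+.05),max_speed=.05)
ctrl.movel(hold(-.003,.0007,.057+.135),max_speed=.1)
s=get_state(); print(s["width"],s["gripper_force"],np.round(s["contact_force"],2),s["time"])
p=np.array(s["tcp_pos"]); ctrl.pause(.2)
ctrl.movel([p[0],p[1],.32],max_speed=.1)
ctrl.movep([.50,.10,.33],down(190))
ctrl.movep([.546,-.233,.16],down(191.5))
s=get_state(); print(s["width"],s["gripper_force"],np.round(s["contact_force"],2),s["time"],s["tcp_pos"])
im,W=wcloud(); cv2.imwrite("pics/w3.png",im); np.save("w3.npy",W)
M=Ro.from_euler('z',11.5,degrees=True)
L=M.inv().apply(W.reshape(-1,3)-[.546,-.233,0]); L=L[np.isfinite(L).all(1)]
S=L[(abs(L[:,0])<.11)&(abs(L[:,1])<.034)&(abs(L[:,1])>.027)&(L[:,2]>.165)&(L[:,2]<.195)]
print(np.percentile(S,[1,50,99],axis=0).round(4),np.polyfit(S[:,0],S[:,2],1),np.histogram(S[:,2],bins=np.arange(.165,.196,.003)))
m=L[(abs(L[:,2]-.004)<.006)]
for r in models.masks_of("wrist","mat"): 
    Q=W[r["mask"]];Q=Q[np.isfinite(Q).all(1)];Q=Q[abs(Q[:,2]-.004)<.006]; print(r["p"],cv2.minAreaRect(Q[:,:2].astype(np.float32)))
E
```

```text
0.06622834389225515 33.85037899017334 [ 0.65  0.72 -2.62] 9.125
0.06609194723330424 33.898476362228394 [ 0.33  0.89 -1.89] 12.4083 [ 0.54709475 -0.23091038  0.16104846]
[[-0.0882 -0.0327  0.1654]
 [-0.0294  0.0292  0.1787]
 [ 0.052   0.0339  0.193 ]] [0.00542501 0.17723008] (array([ 743,  804,  865,  939, 5465,  684,  130,  132,  130,  157]), array([0.165, 0.168, 0.171, 0.174, 0.177, 0.18 , 0.183, 0.186, 0.189,
       0.192, 0.195]))
0.61 ((0.4405309557914734, -0.25456729531288147), (0.010396556928753853, 0.11997941136360168), 11.620016098022461)
```

View pics/w3.png

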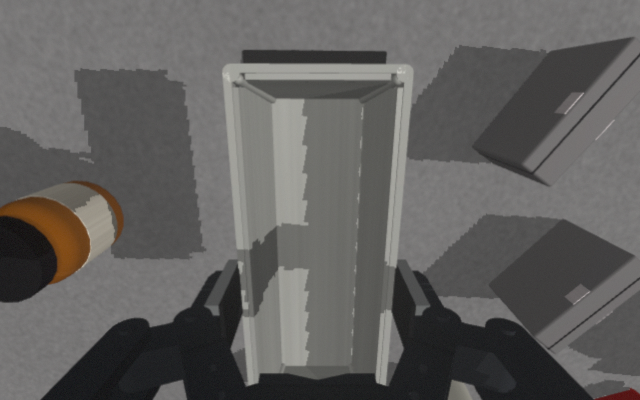

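The wrist picture shows the tray level and centred at about (317,220), above the mat whose near edge is at about (315,57). The jar and boxes are clear. Lowering until contact.

```bash
python3 - <<'E'
from h import *
ctrl.movel([.5455,-.233,.05],max_speed=.1)
ctrl.movel([.5455,-.233,.030],max_speed=.03); ctrl.pause(.2)
f0=get_state()["contact_force"][2]
z=.030
while z>.0205:
    z-=.001; ctrl.movel([.5455,-.233,z],max_speed=.02)
    s=get_state(); f=s["contact_force"][2]
    if f-f0>2.5: break
print("z",z,s["tcp_pos"],f0,f)
ctrl.ungrasp(); ctrl.pause(.2); s=get_state(); print(s["width"],np.round(s["contact_force"],2))
ctrl.movel([.5455,-.233,.20],max_speed=.12); ctrl.pause(.3)
print(get_state()["time"])
im,d=vision.grab_frame("top"); W=cloud("top",d)
for r in models.masks_of("top","tray_top"):
    Q=W[r["mask"]];Q=Q[np.isfinite(Q).all(1)]; Q=Q[Q[:,2]>-.01]; print(r["p"],r["point"],cv2.minAreaRect(Q[:,:2].astype(np.float32)),np.percentile(Q[:,2],[2,98]).round(3))
im,W=wcloud(); cv2.imwrite("pics/w4.png",im)
L=W.reshape(-1,3);L=L[np.isfinite(L).all(1)]
S=L[(np.hypot(L[:,0]-.546,L[:,1]+.233)<.13)&(L[:,2]>.036)&(L[:,2]<.047)]
print(len(S),cv2.minAreaRect(S[:,:2].astype(np.float32)),np.linalg.lstsq(np.c_[S[:,:2],np.ones(len(S))],S[:,2],rcond=None)[0])
E
```

```text
z 0.022999999999999993 [ 0.54553447 -0.23302112  0.02375517] -2.015311477088139 5.279514205139718
0.08509801798529511 [-0.31  0.12  0.55]
18.9833
0.87 [283.4, 150.7] ((0.7894637584686279, 0.13807374238967896), (0.08555135875940323, 0.1776023954153061), 31.8115234375) [-0.002  0.04 ]
0.61 [398.8, 226.1] ((0.5413689613342285, -0.21347665786743164), (0.18792381882667542, 0.10325971990823746), 12.458453178405762) [0.002 0.045]
0.6 [191.0, 275.4] ((0.40270140767097473, 0.4077483117580414), (0.07098229974508286, 0.1825922131538391), 10.469366073608398) [-0.002  0.04 ]
3737 ((0.5446856021881104, -0.23220208287239075), (0.17961369454860687, 0.06734905391931534), 11.389123916625977) [-0.00332106 -0.00071058  0.04287003]
```

View pics/w4.png

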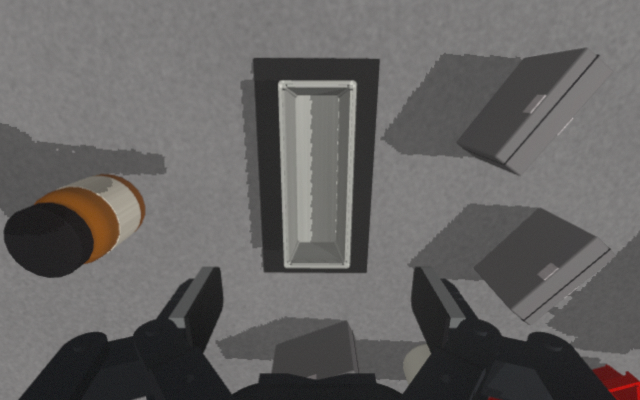

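The tray is released flat on the mat at (0.5447,-0.2322), yaw 11.4°; in the picture it sits around (317,175), centred on the dark mat. Next, the slide box A.

```bash
python3 - <<'E'
from h import *
ctrl.movep([.581,.0017,.19],down(152.3)); ctrl.pause(.2)
im,W=wcloud(); cv2.imwrite("pics/w5.png",im)
L=W.reshape(-1,3);L=L[np.isfinite(L).all(1)]
S=L[(np.hypot(L[:,0]-.581,L[:,1]-.0017)<.075)&(abs(L[:,2]-.08)<.005)]
(c,sz,an)=cv2.minAreaRect(S[:,:2].astype(np.float32))
if sz[0]<sz[1]: an+=90
an=(an+90)%180-90
print(len(S),c,sz,an,np.median(S[:,2]))
assert abs(an+27.7)<6 and np.hypot(c[0]-.581,c[1]-.0017)<.012
Q=down(180+an)
ctrl.movep([*c,.15],Q); ctrl.movel([*c,.10],max_speed=.1); ctrl.movel([*c,.053],max_speed=.05)
print(get_state()["contact_force"])
ctrl.close_gripper(35); s=get_state(); print(s["width"],s["gripper_force"])
ctrl.pause(.2); ctrl.movel([*c,.07],max_speed=.04); ctrl.movel([*c,.22],max_speed=.12)
s=get_state(); print(s["width"],s["gripper_force"],np.round(s["contact_force"],2),s["time"])
ctrl.movep([.5447,-.2322,.22],down(191.4)); ctrl.pause(.2)
s=get_state(); print(s["width"],s["tcp_pos"],np.round(s["contact_force"],2),s["time"])
im,W=wcloud(); cv2.imwrite("pics/w6.png",im)
L=W.reshape(-1,3);L=L[np.isfinite(L).all(1)]
L=Ro.from_euler('z',11.4,degrees=True).inv().apply(L-[.5447,-.2322,0])
S=L[(abs(L[:,0])<.07)&(abs(L[:,1])<.03)&(L[:,2]>.225)&(L[:,2]<.27)]
print(np.percentile(S,[2,50,98],axis=0).round(4),np.polyfit(S[:,0],S[:,2],1))
E
```

```text
4349 (0.582615315914154, 0.004422537982463837) (0.030083956196904182, 0.09833001345396042) -27.737171173095703 0.07997026157697877
[ 0.57427666 -0.05070229  0.24415568]
0.029440105450153065 36.51772320270538
0.029751442726766934 36.096253395080566 [-0.73 -0.32 -1.66] 25.0833
0.028874758172103762 [ 0.54536865 -0.23031493  0.22019589] [-0.38  0.33 -1.59] 26.2333
[[-0.0471 -0.0236  0.2305]
 [-0.0099  0.0024  0.2472]
 [ 0.0365  0.0267  0.2679]] [0.0485656  0.24854149]
```

View pics/w6.png

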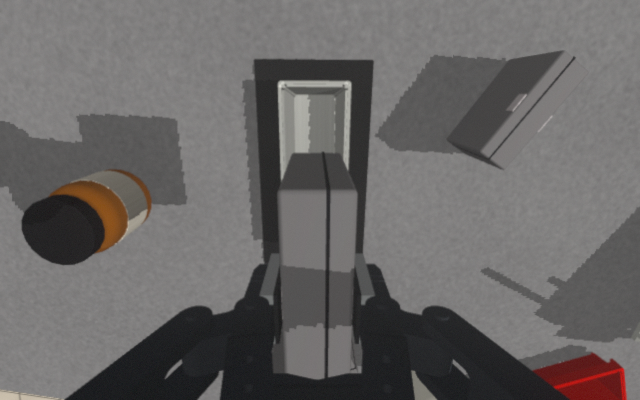

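The picture shows the box level and straight in the fingers at about (317,260), over the tray. Lowering it in until contact.

```bash
python3 - <<'E'
from h import *
p=[.5447,-.2322]
ctrl.movel([*p,.115],max_speed=.1); ctrl.movel([*p,.064],max_speed=.03); ctrl.pause(.2)
f0=get_state()["contact_force"]; z=.064
while z>.055:
    z-=.001; ctrl.movel([*p,z],max_speed=.02); s=get_state()
    if s["contact_force"][2]-f0[2]>2.5: break
print(z,s["tcp_pos"],np.round(f0,2),np.round(s["contact_force"],2))
ctrl.pause(.2); ctrl.ungrasp(); ctrl.pause(.2); ctrl.movel([*p,.11],max_speed=.05); ctrl.movel([*p,.22],max_speed=.12); ctrl.pause(.3)
print(get_state()["time"])
im,W=wcloud(); cv2.imwrite("pics/w7.png",im)
L=W.reshape(-1,3);L=L[np.isfinite(L).all(1)]; L=L[np.hypot(L[:,0]-p[0],L[:,1]-p[1])<.13]
for lo,hi in ((.08,.092),(.036,.047)):
    S=L[(L[:,2]>lo)&(L[:,2]<hi)]; print(len(S),np.median(S[:,2]),cv2.minAreaRect(S[:,:2].astype(np.float32)),np.linalg.lstsq(np.c_[S[:,:2]-p,np.ones(len(S))],S[:,2],rcond=None)[0])
E
```

```text
0.059 [ 0.54481904 -0.23238868  0.05961682] [ 0.35  0.11 -1.51] [-1.3  -0.56  4.71]
34.3
3756 0.08648448585094248 ((0.5450529456138611, -0.2318924367427826), (0.09762442857027054, 0.030734999105334282), 11.601921081542969) [0.00116376 0.0026558  0.08643286]
3289 0.04167146568664293 ((0.5446484684944153, -0.23224923014640808), (0.17869538068771362, 0.06716621667146683), 11.346280097961426) [-2.77775517e-03  9.77725315e-05  4.11835312e-02]
```

View pics/w7.png

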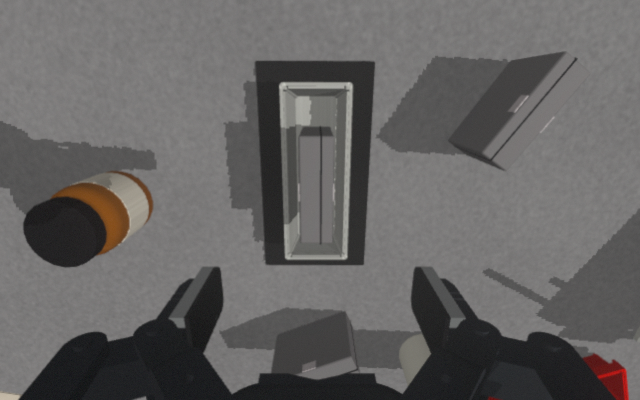

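The picture shows the box upright in the middle of the tray at about (317,190) and the fingers clear. Handing in.

```bash
python3 -c "
from h import *
print(ticket.close_job())"
```

```text
the job is handed in; nothing more can be done
None
```

I handed the job in at about 34 s: the top tray lies flat, centred and lengthwise on the mat, and the slide box stands upright in its middle. Both are released; I did not re-measure the other two trays after the lift, and the judge's verdict was not shown.

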